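# Zero the bench length comparator on the steel master and load the stone test bar

## Robot

A 7-joint arm with a two-finger parallel gripper is mounted at the origin on the work surface. World frame = base frame: x ahead of the robot, y to its left, z up, the work surface at z = 0. Lengths are in m, angles in rad, forces in N, time in s.
With the tool pointing down it reaches from about 0.425 to 0.925 m from the base axis. Payload 6.8 kg.
Tool frame: the origin (TCP) lies midway between the tips of the shut fingers; the grasp point (between the pads) lies 19 mm behind it; z points along the fingers, y is the direction in which the jaws open and shut (so a half turn about z gives the same grasp; the last joint's range is limited). The gripper opens to 85 mm and grips with 20 to 120 N. Pads are 22 mm wide; open, the fingers measure 114 mm over their backs; the gripper's body (76 mm by 85 mm) begins 54 mm behind the grasp point. The pads swing forward as they close: fully open they stand 13 mm farther back than shut.
Start: joints at [1.098, 0.477, 0.022, 1.555, -0.011, 1.109, -0.083], TCP at [0.241, -0.631, 0.231] pointing down, gripper open.
Joint ranges: [-2.96, 2.96], [-0.34, 2.1], [-1.41, 1.46], [0.24, 2.44], [-1.37, 4.51], [0.17, 1.92], [-2.96, 2.96]. Speed limits (rad/s): [2.39, 2.39, 3.14, 3.14, 3.14, 3.14, 3.14].

## Interface

Orientations are given as a unit quaternion [w, x, y, z].
In Python, from station import readout, eyes, ticket gives the robot as it stands. The module is installed in compiled form; this text tells all that it offers.
- The arm moves only by the shell command python3 -m crank 'ROWS' [FORCE]. ROWS is JSON, a list of rows, each an object of numbers: "jaw": the opening in per cent of the stroke, from 0 (shut) to 100 (fully open); "x", "y", "z": the shift along the tool's x, y, z in mm; "ax", "ay", "az": the turn, a rotation vector about the tool's x, y, z in degrees. In form: [{"jaw": .., "x": .., "y": .., "z": .., "ax": .., "ay": .., "az": ..}, ...]. A call has 1 to 12 rows; each row shifts and turns the commanded pose from where the row before left it, along the tool's axes as they then stand; what a row does not reach is not made up. A row lasts 1/8 s, in which the tool goes at most 62.5 mm and 10.7 degrees, less where a joint would pass 70% of its speed; a pose out of reach is approached as far as the arm can. A call with a gripper value outside its range is refused whole. The fingers move at their own pace and stop on an object; FORCE is the grip in N (left out, the last holds). Time passes only in rows, so rows that do not move let the fingers close. It gives the time, the measured TCP pose, the force and the opening at its end, in the units of the state.
- readout.get_obs(): the state, without advancing time (a new reading comes with each control period).
- eyes.read_camera(name): name is "scene" or "top" or "wrist"; returns (picture, depth): 400x640x3 uint8, red, green, blue; 400x640 float32, m along the optical axis (not along the pixel's ray), 0 where there is no reading.
- eyes.calibration(name): a dict with "fx", "fy", "cx", "cy" (pixels), "R" (3x3) and "t" (3): a world point X has camera coordinates R X + t. Camera axes: x right, y down, z forward; pixel columns grow to the right and rows downward; lengths in m; the calibration is good to about 2 mm. A picture is of the moment at which its call begins: read the wrist's pose just before it. calibration takes no time and is no camera call; for the wrist camera it gives the pose at the moment of the call.
- ticket.hand_in(): hands the job in, once; it reports no verdict.
The state is a dict: "t": time; "q": joint angles; "joint_vel": joint speeds; "joint_torque": joint torques, N m; "eef_pos": TCP position; "tool_rot": TCP orientation; "contact_force": force on the tool from outside, world axes, zero at the start; "torque": the same for the moment, N m; "gripper_width": opening from 0.0 (shut) to 1.0 (fully open).
Only numpy, scipy, OpenCV 4.12 (cv2) and the standard library are available. Lean on these libraries where they do the work, as an engineer would, in place of code of your own. Each camera call takes 0.05 s, during which the arm holds its last target. There are 200 camera calls.

## Task

Set the length comparator and load the stone test bar: first put the steel master bar in the gauge, fully down on the bed and held square against the fixed anvil by the sprung plunger, let go of it, and turn the dial's knurled bezel until the zero mark stands at the needle. Then swap: lay the master flat in the aluminium tray again and seat the stone test bar in the gauge in the same way, so that the dial shows how far it is off the master. Be gentle with the bars and the gauge, leave the zero as you set it, and leave everything else on the bench and in the tray where it is.

Things in the scene. Friction and masses are not known exactly. Their poses are not given: they have to be found in the camera images.
- comparator: Length comparator, fixed: grey base 215 x 82 x 14 mm. Origin on the bench; x axis = measuring axis, level, from the fixed anvil to the dial; z up. Along x: anvil, bed, sprung plunger, dial. The bed (47 mm long, x -25 to +22 mm, 18 mm wide, so fingers pass beside it) is a height-adjustable rest, clamped anywhere from 25 to 36 mm above the bench; its height is not reported: find it by feel.
- anvil (a point): Top edge of the fixed steel anvil's measuring face, 40 mm above the bench, at x = -35 mm of the comparator. The face looks to +x, 24 mm wide; the block reaches 22 mm back. Loading: hold a bar level, its underside 2 to 3 mm above this edge and its dial end short of the plunger; push the plunger back until the bar's other end is about 2 mm clear of this face; lower until the bed is felt; let go.
- plunger_tip (a point): Front of the plunger's ball tip (8 mm across, on a 5 mm rod), on the measuring axis 45 mm above the bench. Free, it stands at x = 30 mm of the comparator (+-0.3): the gap to the anvil is 5 mm less than the master, 6 mm less than the test bar. It moves 9 mm in +x to a hard stop; spring 2.6 N at first, 4.4 N at the end. Its friction keeps a bar hanging that was not pushed down to the bed.
- seat (a point): Point of the comparator on the measuring axis, at its x = 0, 45 mm above the bench (the plunger's height). The centre of a seated bar lies straight below or above it (as the bed is set: 7 mm below to 4 mm above): master at x = 0, test bar 0.5 mm towards the dial. Axes as the comparator's. A seated bar can be lifted straight out.
- dial: Dial gauge lying face up on its saddle, fixed. Origin on the bench under the dial's centre, 95 mm (+-0.3) along x from the comparator's origin; same axes. Body 52 mm across, 33 to 53 mm above the bench, the bezel on top. Towards -x the 8 mm stem in a clamp 22 mm wide, 48 mm high, 30 to 42 mm from the centre; towards +x a 9 mm dust cap reaching 39 mm out, 45 mm above the bench.
- dial_centre (a point): Centre of the dial, 65 mm above the bench, 1 mm above the bezel's top. Bezel: knurled steel ring 57 mm across, 11 mm high (53 to 64 mm above the bench), white scale inside. It turns with the scale about the vertical here, stiffly (0.12 N m), and stays where it is left.
- bezel: The same bezel. Origin on its axis at its underside; its x axis points out through the zero mark, z up.
- zero_mark (a point): Zero mark of the scale: the one broad black bar, with a small black ring inward of it; 21 mm from the dial's centre, turns with the bezel; x axis points outward through it.
- needle_tip (a point): Tip of the thin black needle (its long side), 20 mm from the dial's centre; x axis outward along it. The needle turns clockwise seen from above as the plunger is pushed in, one turn for 10 mm. With the master seated it first stands 0.3 to 1.7 rad clockwise of the zero mark.
- master_mid (a point): Centre (13 mm above the underside) of the master: bright steel bar 70 mm long (x axis), 25 mm wide, 26 mm high, with grey plastic grip plates, 30 mm long and 2 mm thick, on both sides in the middle (29 mm wide there); about 0.35 kg. At the start it lies in the far half of the tray, within 0.4 rad of the tray's y axis.
- specimen_mid (a point): Centre (13 mm above the underside) of the test bar: plain cast block of cream dental stone, 71 mm long (x axis), 25 mm wide, 26 mm high, about 0.1 kg. At the start it lies in the far half of the tray, beside the master (either side), within 0.4 rad of the tray's y axis. Either end of a bar may go to the dial.
- tray: Shallow aluminium tray, fixed, 200 mm (x) by 270 mm (y), rim 9 mm high, floor 3 mm above the bench. Origin under its centre. The bars lie in its far half (x about +45 mm, y about +65 and -65 mm); the master may go back anywhere in it that is free, such as where it lay.
- cast_cream: Bystander: cream horseshoe dental cast, 60 mm, 23 mm high, loose in the near half of the tray (x about -60 mm).
- cast_green: Bystander: green horseshoe dental cast, 60 mm, 23 mm high, on the bench.
- bowl: Bystander: steel bowl 124 mm across, 42 mm high.
- impression_tray: Bystander: small steel and blue impression tray with a flat handle.
- wax_knife: Bystander: wax knife 160 mm long, wooden handle, lying flat.
- jar: Bystander: amber jar 48 mm across, 62 mm high.

How it is judged:
On the way, in this order (a step that is already met when the one before it is completed fails the run):
1. the master is seated in the gauge, on the bed and against the anvil, let go (x of master_mid in the frame of seat between -0.002 and 0.002 m and y of master_mid in the frame of seat between -0.006 and 0.006 m and z of master_mid in the frame of bed between 0.011 and 0.0145 m and angle between the x axis of master_mid and the x axis of comparator, either way round below 0.08 rad and contact force between the fingers and master below 0.1 N), for 0.2 s.
2. with the master seated in the gauge and the bezel let go, the zero mark stands at the needle (x of master_mid in the frame of seat between -0.002 and 0.002 m and y of master_mid in the frame of seat between -0.006 and 0.006 m and z of master_mid in the frame of bed between 0.011 and 0.0145 m and angle between the x axis of master_mid and the x axis of comparator, either way round below 0.08 rad and y of needle_tip in the frame of zero_mark between -0.003 and 0.003 m and x of needle_tip in the frame of zero_mark above -0.012 m and contact force between the fingers and bezel below 0.1 N), for 0.3 s.
3. the master lies flat in the tray, let go (x of master_mid in the frame of tray between -0.085 and 0.085 m and y of master_mid in the frame of tray between -0.12 and 0.12 m and z of master_mid in the frame of tray below 0.019 m and contact force between the fingers and master below 0.1 N), for 0.2 s.
At the end, for the whole second after the job is handed in: Test bar in the comparator: centre within 2 mm along the axis, 6 mm across, down on the bed within 1.5 mm, square within 0.08 rad; needle 0.63 rad past the zero mark (1 mm long) within 0.27 rad, as the zero was left; master flat in the tray; all at rest (x of specimen_mid in the frame of seat between -0.0015 and 0.0025 m and y of specimen_mid in the frame of seat between -0.006 and 0.006 m and z of specimen_mid in the frame of bed between 0.011 and 0.0145 m and angle between the x axis of specimen_mid and the x axis of comparator, either way round below 0.08 rad and y of needle_tip in the frame of zero_mark between -0.0158 and -0.007 m and x of needle_tip in the frame of zero_mark above -0.012 m and linear speed of specimen below 0.01 m/s and x of master_mid in the frame of tray between -0.085 and 0.085 m and y of master_mid in the frame of tray between -0.12 and 0.12 m and z of master_mid in the frame of tray below 0.019 m and angle between master_mid's own z axis and vertical below 0.1 rad); the robot touches nothing.
It fails at once if the test bar is pressed against the comparator, its bed or its plunger with more than 35 N (contact force between specimen and comparator above 35 N or contact force between specimen and bed above 35 N or contact force between specimen and dial above 35 N).
It fails at once if the steel master is pressed against the comparator, its bed or its plunger with more than 60 N (contact force between master and comparator above 60 N or contact force between master and bed above 60 N or contact force between master and dial above 60 N).
It fails at once if something else on the bench or in the tray is shifted by more than 25 mm (distance of any of cast_cream, cast_green, bowl, impression_tray, wax_knife, jar from where it was at the start of the episode above 0.025 m).
It also fails if it takes over 72 s, if anything falls off the work surface, if the arm or the gripper's body presses on something with over 40 N, if the wrist force passes 120 N, or if a joint passes its speed limit or range.

## Working session

There is one attempt and no reset: what is moved stays moved. The work goes in short steps, Python scripts to look and compute and a shell command to move; the robot and the scene stay as the last step left them, time stands still between calls to the robot, and variables do not carry over. Pictures are saved under pics/ and viewed, about 8 in all and at most 12, crops included, and the job is handed in when it is done.

```bash
mkdir -p pics; cat > h.py <<'E'
import numpy as np, cv2
from station import readout, eyes, ticket
from scipy.spatial.transform import Rotation as Ro
def cloud(n):
    c=eyes.calibration(n); im,d=eyes.read_camera(n)
    v,u=np.mgrid[:400,:640]
    P=np.stack([(u-c['cx'])/c['fx']*d,(v-c['cy'])/c['fy']*d,d],-1)
    W=(P-c['t'])@c['R']
    W[d==0]=np.nan
    return im,d,W
def save(n,im,s=1):
    cv2.imwrite(f'pics/{n}.png',cv2.resize(im[...,::-1],None,fx=s,fy=s,interpolation=cv2.INTER_CUBIC))
def pose():
    o=readout.get_obs(); w,x,y,z=o['tool_rot']
    return np.array(o['eef_pos']),Ro.from_quat([x,y,z,w]).as_matrix(),o
def st():
    p,R,o=pose(); print('t',round(o['t'],2),'p',np.round(p*1e3,1),'yaw(x axis)',round(np.degrees(np.arctan2(R[1,0],R[0,0])),2),'zax',np.round(R[:,2],3),'F',np.round(o['contact_force'],1),'g',round(o['gripper_width'],3))
E
python3 - <<'E'
from h import *
st()
print(readout.get_obs())
im,d,W=cloud('top'); np.savez('top0',im=im,d=d,W=W); save('top0',im,1.25)
print(eyes.calibration('top'))
E
```

```text
t 0.0 p [ 240.6 -630.1  230.3] yaw(x axis) 20.9 zax [-0.001  0.002 -1.   ] F [0.6 1.5 0.5] g 1.001
{'t': 0.0, 'q': array([ 1.09794535,  0.47783122,  0.02236176,  1.55643672, -0.01151931,
        1.10927658, -0.08308534]), 'joint_vel': array([ 5.02993572e-04, -1.10679888e-03, -1.18617110e-03,  1.36477900e-03,
        7.62356478e-05,  8.23728856e-04,  4.95534126e-04]), 'joint_torque': array([-1.00034072e-06, -5.96456122e+01,  1.60791814e+00, -2.81199878e+01,
        1.24719847e-02,  9.38360958e-03,  2.42095304e-06]), 'eef_pos': array([ 0.24055678, -0.63006042,  0.23031148]), 'tool_rot': array([-8.82654217e-04,  9.83414479e-01,  1.81370150e-01, -2.28460597e-04]), 'contact_force': array([0.56669099, 1.53032206, 0.49519616]), 'torque': array([-0.01509986,  0.00910294,  0.00980046]), 'gripper_width': 1.0010417394840552}
{'fx': 377.82395939448685, 'fy': 377.82395939448685, 'cx': 321.07388602878797, 'cy': 199.92084460306904, 'R': array([[ 0.00199178, -0.99999718, -0.00129717],
       [-0.98521107, -0.00174008, -0.1713363 ],
       [ 0.17133356,  0.00161925, -0.98521175]]), 't': array([0.01173039, 0.57187669, 1.05701279])}
```

View pics/top0.png

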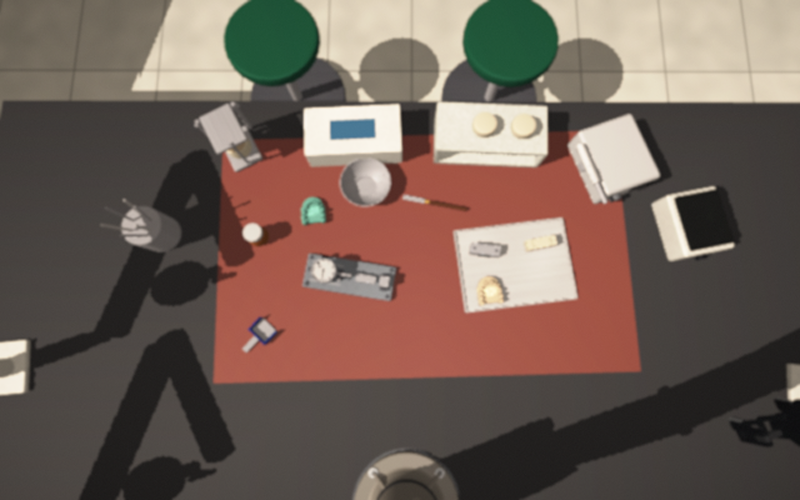

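Top view (800x500 px): the comparator is at (350,277) with its dial at (323,268). The tray is at (515,265), with the master at (487,249), the test bar at (541,242) and the cream cast at (490,290). Next I measure these coarsely.

```bash
python3 - <<'E'
from h import *
f=np.load('top0.npz');W=f['W']
for n,u,v in [('dial',323,268),('anvil',386,283),('c1',306,256),('c2',397,268),('c3',393,299),('c4',304,286),('master',487,249),('spec',541,242),('t1',455,231),('t2',562,219),('t3',576,298),('t4',466,311),('cast',490,290),('bowl',365,182),('jar',252,233)]:
    print(n,np.round(W[int(v/1.25),int(u/1.25)]*1e3))
def rect(m):
    P=W[m][:,:2]*1e3; r=cv2.minAreaRect(P.astype(np.float32)); return np.round(r[0],1),np.round(r[1],1),round(r[2],1),len(P),np.median(W[m][:,2])
vv,uu=np.mgrid[:400,:640]; z=W[...,2]
for n,u,v in [('master',487,249),('spec',541,242)]:
    m=(abs(uu-u/1.25)<20)&(abs(vv-v/1.25)<14)&(z>.02)
    print(n,rect(m))
m=(abs(uu-350/1.25)<45)&(abs(vv-277/1.25)<30)&(z>.009); print('comp',rect(m))
E
```

```text
dial [528. 194.  63.]
anvil [496.  51.  41.]
c1 [567. 248.   1.]
c2 [536.  25.   4.]
c3 [461.  34.   0.]
c4 [492. 245.  15.]
master [ 578. -190.   30.]
spec [ 597. -319.   28.]
t1 [ 628. -118.   10.]
t2 [ 658. -381.    5.]
t3 [ 464. -402.    9.]
t4 [ 434. -139.    4.]
cast [ 481. -198.   18.]
bowl [753. 104.   7.]
jar [611. 364.  59.]
master (array([ 579.6, -187.8]), array([69.8, 29. ]), 81.0, 219, np.float64(0.02880018251095733))
spec (array([ 596.5, -322.3]), array([25. , 70.7]), 11.5, 204, np.float64(0.02897275079330252))
comp (array([515. , 137.7]), array([214.8,  82. ]), 80.9, 1929, np.float64(0.015552979152819932))
```

```bash
python3 -m crank '[{"x":47.4,"y":-29,"jaw":100},{"x":47.4,"y":-29},{"x":47.4,"y":-29},{"x":47.4,"y":-29},{"x":47.4,"y":-29},{"x":47.4,"y":-29},{"x":47.4,"y":-29},{"x":47.4,"y":-29},{"x":47.4,"y":-29},{"x":47.4,"y":-29}]'
python3 -m crank '[{"az":-10},{"az":-10},{"az":-10},{"az":-10},{"az":-10},{"az":-10},{}]'
cat >> h.py <<'E'
def to(x,y,z,yaw=None):
    p,R,o=pose(); d=R.T@(np.array([x,y,z])/1e3-p)*1e3
    a=0
    cur=np.degrees(np.arctan2(R[1,0],R[0,0]))
    print('tool shift',np.round(d,1),'az',None if yaw is None else round(-((yaw-cur+90)%180-90),2))
E
python3 - <<'E'
from h import *
st(); im,d,W=cloud('wrist'); np.savez('w1',im=im,d=d,W=W); save('w1',im)
c=eyes.calibration('wrist'); p,R,o=pose()
print('cam rel tcp in tool',np.round(R.T@(-c['R'].T@c['t']-p)*1e3), 'cam z',np.round(c['R'][2],3),c['fx'])
E
```

```text
t 0.05 p [ 240.6 -630.   230.3] yaw(x axis) 20.9 zax [-0.001  0.002 -1.   ] F [-0.2  0.6 -0.5] g 1.0
cam rel tcp in tool [  80.    1. -143.] cam z [-0.295 -0.109 -0.949] 348.5215067199721schema error: expected keys jaw, x, y, z, ax, ay, az
schema error: expected keys jaw, x, y, z, ax, ay, az
```

View pics/w1.png

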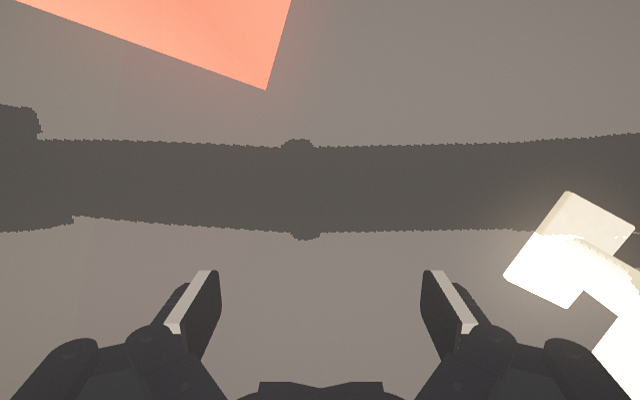

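The rows were refused because every key is required, so the arm has not moved. The picture shows only the fingers and the corner of the bench mat. Resending with all the keys.

```bash
python3 -m crank '[{"jaw":100,"x":47.4,"y":-29,"z":0,"ax":0,"ay":0,"az":0},{"jaw":100,"x":47.4,"y":-29,"z":0,"ax":0,"ay":0,"az":0},{"jaw":100,"x":47.4,"y":-29,"z":0,"ax":0,"ay":0,"az":0},{"jaw":100,"x":47.4,"y":-29,"z":0,"ax":0,"ay":0,"az":0},{"jaw":100,"x":47.4,"y":-29,"z":0,"ax":0,"ay":0,"az":0},{"jaw":100,"x":47.4,"y":-29,"z":0,"ax":0,"ay":0,"az":0},{"jaw":100,"x":47.4,"y":-29,"z":0,"ax":0,"ay":0,"az":0},{"jaw":100,"x":47.4,"y":-29,"z":0,"ax":0,"ay":0,"az":0},{"jaw":100,"x":47.4,"y":-29,"z":0,"ax":0,"ay":0,"az":0},{"jaw":100,"x":47.4,"y":-29,"z":0,"ax":0,"ay":0,"az":0}]'
python3 -m crank '[{"jaw":100,"x":0,"y":0,"z":0,"ax":0,"ay":0,"az":-10},{"jaw":100,"x":0,"y":0,"z":0,"ax":0,"ay":0,"az":-10},{"jaw":100,"x":0,"y":0,"z":0,"ax":0,"ay":0,"az":-10},{"jaw":100,"x":0,"y":0,"z":0,"ax":0,"ay":0,"az":-10},{"jaw":100,"x":0,"y":0,"z":0,"ax":0,"ay":0,"az":-10},{"jaw":100,"x":0,"y":0,"z":0,"ax":0,"ay":0,"az":-10},{"jaw":100,"x":0,"y":0,"z":0,"ax":0,"ay":0,"az":0}]'
python3 - <<'E'
from h import *
st(); im,d,W=cloud('wrist'); np.savez('w1',im=im,d=d,W=W); save('w2',im)
def rect(m):
    P=W[m][:,:2]*1e3; r=cv2.minAreaRect(P.astype(np.float32)); return np.round(r[0],1),np.round(r[1],1),round(r[2],1),len(P),np.median(W[m][:,2])
m=(np.hypot(W[...,0]-.58,W[...,1]+.188)<.055)&(abs(W[...,2]-.029)<.003)
print('master',rect(m)); to(580,-188,200,81)
print(readout.get_obs()['q'])
E
```

```text
t: 1.35
eef_pos: [0.5808, -0.1891, 0.231]
tool_rot: [-0.0, 0.983, 0.181, -0.0]
contact_force: [0.6, -0.0, 0.7]
gripper_width: 0.999
t: 2.22
eef_pos: [0.5798, -0.1907, 0.2308]
tool_rot: [-0.0, 0.762, 0.648, -0.0]
contact_force: [1.1, -0.5, 0.5]
gripper_width: 0.999
t 2.23 p [ 579.8 -190.7  230.8] yaw(x axis) 80.8 zax [-0.001  0.    -1.   ] F [ 1.1 -0.5  0.5] g 0.999
master (array([ 579.2, -188.2]), array([70.2, 28.6]), 81.9, 1743, np.float64(0.02919545817197994))
tool shift [ 2.7 -0.3 30.9] az -0.32
[ 0.50675078  0.40007388 -0.38174555  1.69547548  0.16510503  1.07856247
 -0.08871745]
```

View pics/w2.png

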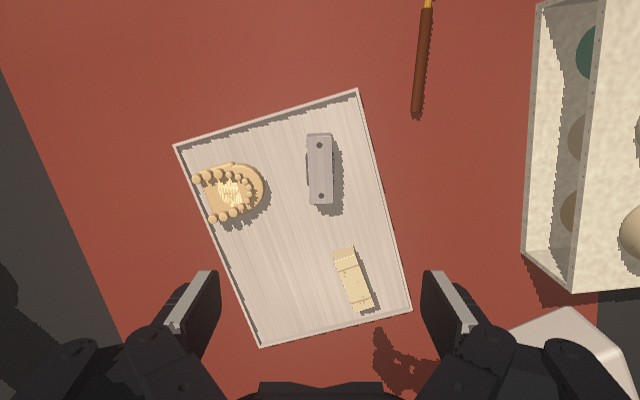

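Picture 3 shows the master at px (319,169), the test bar at (353,279) and the cream cast at (235,190). The fit agrees with the top camera to about 1 mm, so I descend and grasp the master.

```bash
python3 -m crank '[{"jaw":60,"x":2.6,"y":-0.2,"z":50,"ax":0,"ay":0,"az":-0.7},{"jaw":60,"x":0,"y":0,"z":50,"ax":0,"ay":0,"az":0},{"jaw":60,"x":0,"y":0,"z":50,"ax":0,"ay":0,"az":0},{"jaw":60,"x":0,"y":0,"z":40,"ax":0,"ay":0,"az":0},{"jaw":60,"x":0,"y":0,"z":25,"ax":0,"ay":0,"az":0},{"jaw":60,"x":0,"y":0,"z":10.8,"ax":0,"ay":0,"az":0},{"jaw":60,"x":0,"y":0,"z":0,"ax":0,"ay":0,"az":0}]' 40
python3 - <<'E'
from h import *
st()
f=np.load('w1.npz');W=f['W']
def rect(m):
    P=W[m][:,:2]*1e3; r=cv2.minAreaRect(P.astype(np.float32)); return np.round(r[0],1),np.round(r[1],1),round(r[2],1),len(P)
m=(np.hypot(W[...,0]-.5965,W[...,1]+.322)<.055)&(abs(W[...,2]-.029)<.003)
print('spec',rect(m)); to(579.4,-188.1,4,81.5)
E
```

```text
t: 3.15
eef_pos: [0.5803, -0.1879, 0.0053]
tool_rot: [-0.0, 0.757, 0.653, -0.0]
contact_force: [-0.1, -0.9, 0.2]
gripper_width: 0.596
t 3.15 p [ 580.3 -187.9    5.3] yaw(x axis) 81.53 zax [-0.001  0.    -1.   ] F [-0.1 -0.9  0.2] g 0.596
spec (array([ 596.5, -323.3]), array([24.9, 72.9]), 11.6, 1256)
tool shift [-0.3 -0.8  1.3] az 0.03
```

```bash
python3 -m crank '[{"jaw":0,"x":-0.3,"y":-0.8,"z":0,"ax":0,"ay":0,"az":0},{"jaw":0,"x":0,"y":0,"z":0,"ax":0,"ay":0,"az":0},{"jaw":0,"x":0,"y":0,"z":0,"ax":0,"ay":0,"az":0},{"jaw":0,"x":0,"y":0,"z":0,"ax":0,"ay":0,"az":0},{"jaw":0,"x":0,"y":0,"z":0,"ax":0,"ay":0,"az":0},{"jaw":0,"x":0,"y":0,"z":-2,"ax":0,"ay":0,"az":0}]' 60
python3 -m crank '[{"jaw":0,"x":0,"y":0,"z":-25,"ax":0,"ay":0,"az":0},{"jaw":0,"x":0,"y":0,"z":-40,"ax":0,"ay":0,"az":0},{"jaw":0,"x":0,"y":0,"z":-40,"ax":0,"ay":0,"az":0},{"jaw":0,"x":0,"y":0,"z":-40,"ax":0,"ay":0,"az":0},{"jaw":0,"x":0,"y":0,"z":0,"ax":0,"ay":0,"az":0}]'
python3 - <<'E'
from h import *
st()
E
```

```text
t: 3.9
eef_pos: [0.5795, -0.1883, 0.0078]
tool_rot: [0.0, 0.757, 0.653, 0.0]
contact_force: [0.3, 0.2, -3.2]
gripper_width: 0.325
t: 4.53
eef_pos: [0.5814, -0.1886, 0.1557]
tool_rot: [0.003, 0.757, 0.653, 0.002]
contact_force: [0.4, -0.6, -3.6]
gripper_width: 0.324
t 4.53 p [ 581.4 -188.6  155.7] yaw(x axis) 81.58 zax [ 0.006 -0.002 -1.   ] F [ 0.4 -0.6 -3.6] g 0.324
```

```bash
cat >> h.py <<'E'
def comp(W,c0=(.528,.194)):
    z=W[...,2]
    m=(np.hypot(W[...,0]-.515,W[...,1]-.138)<.135)&(z>.0095)&(z<.018)
    P=(W[m][:,:2]*1e3).astype(np.float32); r=cv2.minAreaRect(P)
    m2=(np.hypot(W[...,0]-c0[0],W[...,1]-c0[1])<.045)&(z>.057)&(z<.069)
    C=cv2.minEnclosingCircle((W[m2][:,:2]*1e3).astype(np.float32))
    return r,C
E
python3 - <<'E'
from h import *
W=np.load('top0.npz')['W']
r,C=comp(W); print(r,C)
c=np.array(C[0]); a=np.radians(80.9); u=np.array([np.cos(a),np.sin(a)])
o=c-95*u; print('seat',o,'base centre in comp',(np.array(r[0])-o)@u,(np.array(r[0])-o)@[-u[1],u[0]])
to(o[0],o[1],155,80.9)
E
```

```text
((515.0322875976562, 137.65341186523438), (214.81243896484375, 81.98719787597656), 80.90808868408203) ((523.485107421875, 191.52915954589844), 29.043848037719727)
seat [508.46009103  97.7248479 ] base centre in comp 40.46546124483509 -0.1744531246526715
tool shift [ 2.726e+02 -1.142e+02 -2.000e-01] az 0.68
```

```bash
python3 -m crank '[{"jaw":0,"x":45,"y":-19,"z":0,"ax":0,"ay":0,"az":0},{"jaw":0,"x":45,"y":-19,"z":0,"ax":0,"ay":0,"az":0},{"jaw":0,"x":45,"y":-19,"z":0,"ax":0,"ay":0,"az":0},{"jaw":0,"x":45,"y":-19,"z":0,"ax":0,"ay":0,"az":0},{"jaw":0,"x":45,"y":-19,"z":0,"ax":0,"ay":0,"az":0},{"jaw":0,"x":45,"y":-19,"z":0,"ax":0,"ay":0,"az":0.6},{"jaw":0,"x":0,"y":0,"z":0,"ax":0,"ay":0,"az":0},{"jaw":0,"x":0,"y":0,"z":0,"ax":0,"ay":0,"az":0}]'
python3 - <<'E'
from h import *
st(); im,d,W=cloud('wrist'); np.savez('w3',im=im,d=d,W=W); save('w3',im)
r,C=comp(W,(.5235,.1915)); print(r,C)
im,d,W=cloud('top'); np.savez('t3',im=im,d=d,W=W)
E
```

```text
t: 5.52
eef_pos: [0.5054, 0.0948, 0.1514]
tool_rot: [-0.0, 0.76, 0.65, -0.001]
contact_force: [0.2, 0.0, -3.4]
gripper_width: 0.325
t 5.53 p [505.4  94.8 151.4] yaw(x axis) 81.01 zax [-0.002 -0.001 -1.   ] F [ 0.2  0.  -3.4] g 0.325
((513.7536010742188, 133.63543701171875), (201.41213989257812, 82.31211853027344), 80.89788818359375) ((523.1787719726562, 191.78115844726562), 29.123233795166016)
```

View pics/w3.png

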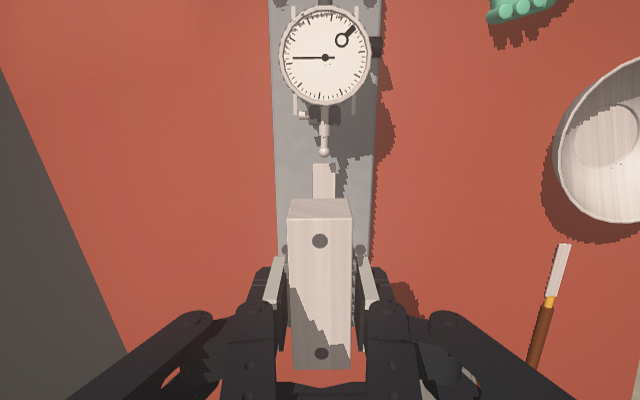

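The master is held at px (320,285). The dial centre is at (325,57), the needle points left to (293,58), the zero mark is at upper right near (349,31), and the plunger tip is at (324,152). Next I measure the held bar, the plunger tip and the anvil.

```bash
python3 - <<'E'
from h import *
f=np.load('w3.npz');W=f['W'];z=W[...,2]
a=np.radians(80.9);u=np.array([np.cos(a),np.sin(a)]);n=np.array([-u[1],u[0]]);S=np.array([.5083,.0979])
X=((W[...,:2]-S)@u)*1e3; Y=((W[...,:2]-S)@n)*1e3; Z=z*1e3
vv,uu=np.mgrid[:400,:640]
m=(Z>168)&(Z<182)&(uu>270)&(uu<370)&(vv>190)&(vv<380)
P=np.stack([X[m],Y[m]],1).astype(np.float32);print('bar top in comp',cv2.minAreaRect(P),np.median(Z[m]),'x range',P[:,0].min(),P[:,0].max(), 'y',P[:,1].min(),P[:,1].max())
A=np.c_[X[m],Y[m],np.ones(m.sum())];print('plane',np.linalg.lstsq(A,Z[m],rcond=None)[0])
m=(abs(X-38)<12)&(abs(Y)<6)&(Z>40)&(Z<52);print('plunger min x',X[m].min(),'ymean',Y[m].mean(),Z[m].max(),m.sum())
m=(X>2)&(X<27)&(abs(Y)<12)&(Z>20)&(Z<40);print('bed',X[m].min(),X[m].max(),Y[m].min(),Y[m].max(),np.median(Z[m]),m.sum())
f=np.load('top0.npz');W=f['W'];X=((W[...,:2]-S)@u)*1e3; Y=((W[...,:2]-S)@n)*1e3; Z=W[...,2]*1e3
m=(X<-25)&(X>-70)&(abs(Y)<20)&(Z>36)&(Z<44);print('anvil top',X[m].min(),X[m].max(),Y[m].min(),Y[m].max(),np.median(Z[m]))
m=(X>-30)&(X<27)&(abs(Y)<12)&(Z>20)&(Z<40);print('bed',X[m].min(),X[m].max(),Y[m].min(),Y[m].max(),np.median(Z[m]),m.sum())
E
```

```text
bar top in comp ((-3.707386016845703, 2.3609561920166016), (70.82286071777344, 39.667606353759766), 0.5022155046463013) 173.37868524555 x range -39.097538 31.77097 y -17.376558 22.28602
plane [-5.06635777e-03  6.06664589e-03  1.73370310e+02]
plunger min x 30.30556824859639 ymean 0.28606897781438795 50.70433044135507 242
bed 2.021068944054354 22.461463627494865 -8.637148331509495 8.667201096891564 30.790856923830987 620
anvil top -56.58969574493797 -34.66912438953902 -11.920901829188972 12.12456375241645 40.55095942827632
bed -24.508054150850697 22.491309125394793 -9.303726860767892 8.804658744816496 31.280171727219287 99
```

```bash
python3 -m crank '[{"jaw":0,"x":-4,"y":2.4,"z":20,"ax":0,"ay":0,"az":0.1},{"jaw":0,"x":0,"y":0,"z":40,"ax":0,"ay":0,"az":0},{"jaw":0,"x":0,"y":0,"z":25,"ax":0,"ay":0,"az":0},{"jaw":0,"x":0,"y":0,"z":10,"ax":0,"ay":0,"az":0},{"jaw":0,"x":0,"y":0,"z":0,"ax":0,"ay":0,"az":0},{"jaw":0,"x":0,"y":0,"z":0,"ax":0,"ay":0,"az":0}]'
cat >> h.py <<'E'
A=np.radians(80.9);U=np.array([np.cos(A),np.sin(A)]);N=np.array([-U[1],U[0]]);S=np.array([.50836,.09825])
def cs():
    p,R,o=pose(); st(); d=(p[:2]-S)*1e3; F=np.array(o['contact_force'])
    print('COMP x %.1f y %.1f z %.1f yawerr %.2f'%(d@U,d@N,p[2]*1e3,np.degrees(np.arctan2(R[1,0],R[0,0]))-80.9),'Fx %.1f Fy %.1f Fz %.1f'%(F[:2]@U,F[:2]@N,F[2]))
E
python3 - <<'E'
from h import *
cs()
im,d,W=cloud('scene'); np.savez('s1',im=im,d=d,W=W)
c=eyes.calibration('scene'); q=c['R']@np.array([*S,.045])+c['t']; x,y=c['fx']*q[0]/q[2]+c['cx'],c['fy']*q[1]/q[2]+c['cy']; print(x,y,q[2])
x,y=int(x),int(y); save('s1',im[max(0,y-70):y+70,max(0,x-100):x+100],4)
E
```

```text
t: 6.38
eef_pos: [0.5089, 0.0913, 0.0585]
tool_rot: [0.0, 0.761, 0.649, 0.001]
contact_force: [0.5, -0.7, -3.8]
gripper_width: 0.326
t 6.38 p [508.9  91.3  58.5] yaw(x axis) 80.87 zax [ 0.002  0.    -1.   ] F [ 0.5 -0.7 -3.8] g 0.326
COMP x -6.8 y -1.6 z 58.5 yawerr -0.03 Fx -0.6 Fy -0.6 Fz -3.8
360.9987096627267 214.7872088660319 0.8659948282559411
```

View pics/s1.png

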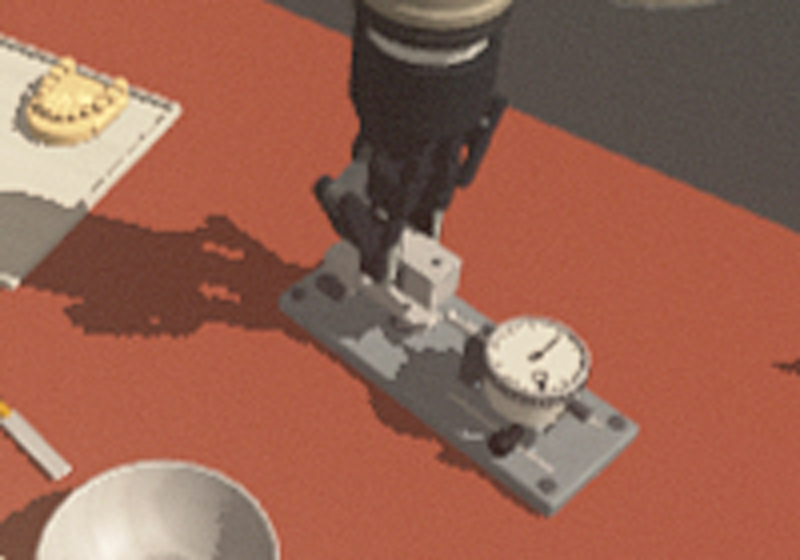

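The bar hangs above the gauge, clear of the plunger, with the dial beyond it at (537,357) in the crop. I correct sideways and go to the loading height.

```bash
python3 -m crank '[{"jaw":0,"x":-0.5,"y":-1.5,"z":6,"ax":0,"ay":0,"az":0},{"jaw":0,"x":0,"y":0,"z":6.5,"ax":0,"ay":0,"az":0},{"jaw":0,"x":0,"y":0,"z":0,"ax":0,"ay":0,"az":0},{"jaw":0,"x":0,"y":0,"z":0,"ax":0,"ay":0,"az":0}]'
python3 - <<'E'
from h import *
cs()
E
```

```text
t: 6.92
eef_pos: [0.5064, 0.0911, 0.0449]
tool_rot: [-0.0, 0.761, 0.649, -0.0]
contact_force: [0.6, -0.3, -3.9]
gripper_width: 0.32
t 6.92 p [506.4  91.1  44.9] yaw(x axis) 80.91 zax [-0.  0. -1.] F [ 0.6 -0.3 -3.9] g 0.32
COMP x -7.4 y 0.8 z 44.9 yawerr 0.01 Fx -0.2 Fy -0.6 Fz -3.9
```

```bash
python3 -m crank '[{"jaw":0,"x":0,"y":0.4,"z":-1.2,"ax":0,"ay":0,"az":0},{"jaw":0,"x":2.5,"y":0.4,"z":0,"ax":0,"ay":0,"az":0},{"jaw":0,"x":2.5,"y":0,"z":0,"ax":0,"ay":0,"az":0},{"jaw":0,"x":2.5,"y":0,"z":0,"ax":0,"ay":0,"az":0},{"jaw":0,"x":2,"y":0,"z":0,"ax":0,"ay":0,"az":0},{"jaw":0,"x":0,"y":0,"z":0,"ax":0,"ay":0,"az":0},{"jaw":0,"x":0,"y":0,"z":0,"ax":0,"ay":0,"az":0}]'
python3 - <<'E'
from h import *
cs()
E
```

```text
t: 7.8
eef_pos: [0.5088, 0.1, 0.0462]
tool_rot: [0.0, 0.761, 0.649, -0.0]
contact_force: [0.2, -4.0, -1.8]
gripper_width: 0.323
t 7.8 p [508.8 100.   46.2] yaw(x axis) 80.89 zax [ 0. -0. -1.] F [ 0.2 -4.  -1.8] g 0.323
COMP x 1.8 y -0.1 z 46.2 yawerr -0.01 Fx -3.9 Fy -0.8 Fz -1.8
```

```bash
python3 -m crank '[{"jaw":0,"x":0.2,"y":0,"z":3,"ax":0,"ay":0,"az":0},{"jaw":0,"x":0,"y":0,"z":3,"ax":0,"ay":0,"az":0},{"jaw":0,"x":0,"y":0,"z":3,"ax":0,"ay":0,"az":0},{"jaw":0,"x":0,"y":0,"z":0,"ax":0,"ay":0,"az":0},{"jaw":0,"x":0,"y":0,"z":0,"ax":0,"ay":0,"az":0}]'
python3 - <<'E'
from h import *
cs()
E
python3 -m crank '[{"jaw":0,"x":0,"y":0,"z":1,"ax":0,"ay":0,"az":0},{"jaw":0,"x":0,"y":0,"z":0,"ax":0,"ay":0,"az":0}]'
python3 -m crank '[{"jaw":0,"x":0,"y":0,"z":1,"ax":0,"ay":0,"az":0},{"jaw":0,"x":0,"y":0,"z":0,"ax":0,"ay":0,"az":0}]'
```

```text
t: 8.43
eef_pos: [0.5082, 0.1002, 0.0367]
tool_rot: [-0.0, 0.761, 0.649, -0.001]
contact_force: [-0.3, -4.0, -5.6]
gripper_width: 0.324
t 8.43 p [508.2 100.2  36.7] yaw(x axis) 80.89 zax [-0.001 -0.    -1.   ] F [-0.3 -4.  -5.6] g 0.324
COMP x 1.9 y 0.4 z 36.7 yawerr -0.01 Fx -4.0 Fy -0.4 Fz -5.6
t: 8.68
eef_pos: [0.5085, 0.1006, 0.0362]
tool_rot: [-0.0, 0.761, 0.649, -0.0]
contact_force: [-1.1, -4.1, -2.8]
gripper_width: 0.326
t: 8.93
eef_pos: [0.5088, 0.1005, 0.0352]
tool_rot: [0.0, 0.761, 0.649, 0.0]
contact_force: [-1.4, -4.0, -2.6]
gripper_width: 0.325
```

```bash
for i in 1; do python3 -m crank '[{"jaw":0,"x":0,"y":0,"z":1,"ax":0,"ay":0,"az":0},{"jaw":0,"x":0,"y":0,"z":0,"ax":0,"ay":0,"az":0}]'
python3 -m crank '[{"jaw":0,"x":0,"y":0,"z":1,"ax":0,"ay":0,"az":0},{"jaw":0,"x":0,"y":0,"z":0,"ax":0,"ay":0,"az":0}]'; done
```

```text
t: 9.18
eef_pos: [0.5089, 0.1006, 0.0347]
tool_rot: [0.0, 0.761, 0.649, 0.0]
contact_force: [-2.9, -4.1, 4.2]
gripper_width: 0.319
t: 9.43
eef_pos: [0.5089, 0.1006, 0.0347]
tool_rot: [0.0, 0.761, 0.649, -0.0]
contact_force: [-6.7, -5.7, 16.3]
gripper_width: 0.319
```

```bash
python3 -m crank '[{"jaw":60,"x":0,"y":0,"z":0,"ax":0,"ay":0,"az":0},{"jaw":60,"x":0,"y":0,"z":0,"ax":0,"ay":0,"az":0},{"jaw":60,"x":0,"y":0,"z":0,"ax":0,"ay":0,"az":0}]'
python3 -m crank '[{"jaw":60,"x":0,"y":0,"z":-20,"ax":0,"ay":0,"az":0},{"jaw":60,"x":0,"y":0,"z":-40,"ax":0,"ay":0,"az":0},{"jaw":60,"x":0,"y":0,"z":-40,"ax":0,"ay":0,"az":0},{"jaw":60,"x":0,"y":0,"z":-18,"ax":0,"ay":0,"az":0},{"jaw":60,"x":0,"y":0,"z":0,"ax":0,"ay":0,"az":0},{"jaw":60,"x":0,"y":0,"z":0,"ax":0,"ay":0,"az":0}]'
cat >> h.py <<'E'
def bar(W,zt=.0565):
    d=(W[...,:2]-S); X=d@U*1e3; Y=d@N*1e3; Z=W[...,2]*1e3
    m=(abs(X)<45)&(abs(Y)<25)&(Z>50)&(Z<68)
    P=np.stack([X[m],Y[m]],1).astype(np.float32)
    print('bar',cv2.minAreaRect(P),'x',P[:,0].min(),P[:,0].max(),'ztop',np.median(Z[m]),'slope',np.linalg.lstsq(np.c_[P,np.ones(len(P))],Z[m],rcond=None)[0])
    m=(abs(X-38)<12)&(abs(Y)<6)&(Z>40)&(Z<52);print('plunger x',X[m].min() if m.any() else None)
def face(im,W):
    "dial rectified: axes comp X right, Y up, 10 px/mm, centre (300,300)"
    c=eyes.calibration('wrist')
    D=S+.095*U
    g=(np.arange(600)-300)/1e4
    gx,gy=np.meshgrid(g,-g)
    P=np.stack([D[0]+gx*U[0]+gy*N[0],D[1]+gx*U[1]+gy*N[1],np.full_like(gx,.0605)],-1)
    q=P@c['R'].T+c['t']
    return cv2.remap(im,(c['fx']*q[...,0]/q[...,2]+c['cx']).astype(np.float32),(c['fy']*q[...,1]/q[...,2]+c['cy']).astype(np.float32),cv2.INTER_CUBIC)
E
python3 - <<'E'
from h import *
cs(); im,d,W=cloud('wrist'); np.savez('w4',im=im,d=d,W=W)
bar(W); r,C=comp(W,(.5235,.1915)); print(C)
fc=face(im,W); save('d4',np.hstack([im[:400,200:440],cv2.resize(fc,(400,400))]))
E
```

```text
t: 9.8
eef_pos: [0.5091, 0.1012, 0.0333]
tool_rot: [-0.0, 0.761, 0.649, 0.001]
contact_force: [-0.6, 0.1, -0.6]
gripper_width: 0.603
t: 10.55
eef_pos: [0.5079, 0.1001, 0.1498]
tool_rot: [-0.0, 0.761, 0.649, -0.001]
contact_force: [-0.0, -0.6, -0.4]
gripper_width: 0.6
t 10.55 p [507.9 100.1 149.8] yaw(x axis) 80.9 zax [-0.002 -0.001 -1.   ] F [-0.  -0.6 -0.4] g 0.6
COMP x 1.8 y 0.8 z 149.8 yawerr -0.00 Fx -0.6 Fy -0.1 Fz -0.4
bar ((0.7936744689941406, 0.1274566650390625), (28.72372055053711, 73.21375274658203), 89.37545013427734) x -35.7519 37.410275 ztop 56.92308820351984 slope [ 1.16545019e-03 -1.08222725e-03  5.67415288e+01]
plunger x 34.516538444383556
((523.18359375, 191.71739196777344), 29.11098861694336)
```

View pics/d4.png

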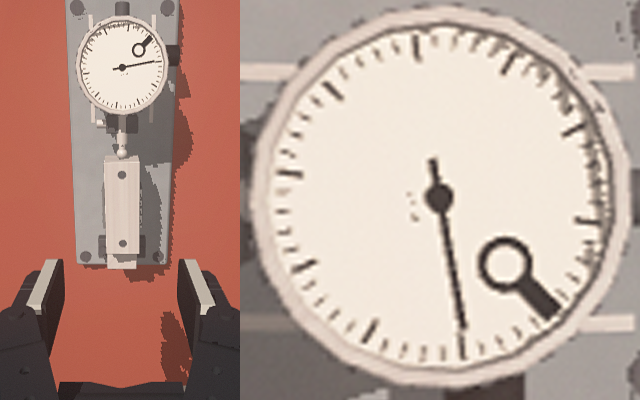

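The master is seated: its top is at 56.9 mm and level, and the plunger is pushed back. In the rectified dial, centre (437,198), the needle tip is at (463,345) and the zero mark at (555,315). I compute the angles.

```bash
cat >> h.py <<'E'
def dial_angles(im,W=None,show=False):
    fc=face(im,W).astype(int); g=fc.max(2)
    yy,xx=np.mgrid[:600,:600]
    disc=(np.hypot(xx-300,yy-300)<250)
    m=disc&(fc.min(2)>150); c=cv2.minEnclosingCircle(np.argwhere(m)[:,::-1].astype(np.float32)); 
    hub=(g<90)&(np.hypot(xx-300,yy-300)<40)
    k=cv2.distanceTransform(hub.astype(np.uint8),cv2.DIST_L2,5); cy,cx=np.unravel_index(k.argmax(),k.shape)
    r=np.hypot(xx-cx,yy-cy); th=np.degrees(np.arctan2(-(yy-cy),xx-cx))
    def ang(lo,hi):
        w=((r>lo)&(r<hi))*np.clip(150-g,0,None); h=np.bincount((th[w>0]%360).astype(int),w[w>0],360)
        return h
    h=ang(60,100)   # inside the ring: needle only
    h2=ang(180,215)
    def pk(h,s):
        hs=np.array([h[np.arange(i-s,i+s+1)%360].sum() for i in range(360)]); i=hs.argmax()
        o=np.arange(-s,s+1); return (i+.5+(h[(i+o)%360]*o).sum()/max(1,hs[i])+180)%360-180
    print('hub',cx,cy,'needle',pk(h,6),'zero',pk(h2,6),'diff zero-needle',(pk(h2,6)-pk(h,6)+180)%360-180)
E
python3 - <<'E'
from h import *
f=np.load('w4.npz'); dial_angles(f['im'])
to(523.25,191.85,150,98)
E
```

```text
hub 299 296 needle -79.72146923285442 zero -45.36523539529844 diff zero-needle 34.356233837555976
tool shift [93.   0.8 -0.5] az -17.1
```

```bash
python3 -m crank '[{"jaw":100,"x":46.5,"y":0.4,"z":0,"ax":0,"ay":0,"az":0},{"jaw":100,"x":46.5,"y":0.4,"z":0,"ax":0,"ay":0,"az":0},{"jaw":100,"x":0,"y":0,"z":0,"ax":0,"ay":0,"az":-8.5},{"jaw":100,"x":0,"y":0,"z":10,"ax":0,"ay":0,"az":-8.6},{"jaw":100,"x":0,"y":0,"z":40,"ax":0,"ay":0,"az":0},{"jaw":100,"x":0,"y":0,"z":25,"ax":0,"ay":0,"az":0},{"jaw":100,"x":0,"y":0,"z":0,"ax":0,"ay":0,"az":0},{"jaw":100,"x":0,"y":0,"z":0,"ax":0,"ay":0,"az":0}]' 30
python3 - <<'E'
from h import *
cs(); to(523.25,191.85,46,98)
E
```

```text
t: 11.6
eef_pos: [0.5243, 0.1925, 0.0764]
tool_rot: [-0.0, 0.656, 0.755, 0.0]
contact_force: [-0.2, 0.5, 0.5]
gripper_width: 1.001
t 11.6 p [524.3 192.5  76.4] yaw(x axis) 98.02 zax [-0.  0. -1.] F [-0.2  0.5  0.5] g 1.001
COMP x 95.6 y -0.9 z 76.4 yawerr 17.12 Fx 0.5 Fy 0.2 Fz 0.5
tool shift [-0.5 -1.2 30.4] az 0.02
```

```bash
python3 -m crank '[{"jaw":100,"x":-0.5,"y":-1.2,"z":15,"ax":0,"ay":0,"az":0},{"jaw":100,"x":0,"y":0,"z":10,"ax":0,"ay":0,"az":0},{"jaw":100,"x":0,"y":0,"z":5,"ax":0,"ay":0,"az":0},{"jaw":100,"x":0,"y":0,"z":0,"ax":0,"ay":0,"az":0}]'
python3 -m crank '[{"jaw":50,"x":0,"y":0,"z":0,"ax":0,"ay":0,"az":0},{"jaw":50,"x":0,"y":0,"z":0,"ax":0,"ay":0,"az":0},{"jaw":50,"x":0,"y":0,"z":0,"ax":0,"ay":0,"az":0}]'
```

```text
t: 12.1
eef_pos: [0.5228, 0.1914, 0.0458]
tool_rot: [-0.0, 0.656, 0.755, -0.0]
contact_force: [0.8, -0.0, 0.3]
gripper_width: 0.997
t: 12.48
eef_pos: [0.5235, 0.1917, 0.0468]
tool_rot: [0.0, 0.656, 0.755, 0.0]
contact_force: [-2.5, -1.0, 4.8]
gripper_width: 0.652
```

```bash
python3 -m crank '[{"jaw":50,"x":0,"y":0,"z":0,"ax":0,"ay":0,"az":7},{"jaw":50,"x":0,"y":0,"z":0,"ax":0,"ay":0,"az":7},{"jaw":50,"x":0,"y":0,"z":0,"ax":0,"ay":0,"az":7},{"jaw":50,"x":0,"y":0,"z":0,"ax":0,"ay":0,"az":7},{"jaw":50,"x":0,"y":0,"z":0,"ax":0,"ay":0,"az":6.4},{"jaw":50,"x":0,"y":0,"z":0,"ax":0,"ay":0,"az":0},{"jaw":50,"x":0,"y":0,"z":0,"ax":0,"ay":0,"az":0}]'
python3 - <<'E'
from h import *
cs()
E
python3 -m crank '[{"jaw":100,"x":0,"y":0,"z":0,"ax":0,"ay":0,"az":0},{"jaw":100,"x":0,"y":0,"z":0,"ax":0,"ay":0,"az":0},{"jaw":100,"x":0,"y":0,"z":0,"ax":0,"ay":0,"az":0},{"jaw":100,"x":0,"y":0,"z":-10,"ax":0,"ay":0,"az":0},{"jaw":100,"x":0,"y":0,"z":-40,"ax":0,"ay":0,"az":0},{"jaw":100,"x":0,"y":0,"z":-40,"ax":0,"ay":0,"az":0},{"jaw":100,"x":0,"y":0,"z":-13,"ax":0,"ay":0,"az":-8},{"jaw":100,"x":0,"y":0,"z":0,"ax":0,"ay":0,"az":-9.4}]'
python3 - <<'E'
from h import *
cs(); to(S[0]*1e3,S[1]*1e3,150,80.9)
E
```

```text
t: 13.35
eef_pos: [0.5232, 0.1917, 0.0468]
tool_rot: [0.0, 0.85, 0.527, 0.0]
contact_force: [-2.5, -0.4, 6.7]
gripper_width: 0.648
t 13.35 p [523.2 191.7  46.8] yaw(x axis) 63.59 zax [ 0.  0. -1.] F [-2.5 -0.4  6.7] g 0.648
COMP x 94.6 y 0.2 z 46.8 yawerr -17.31 Fx -0.8 Fy 2.4 Fz 6.7
t: 14.35
eef_pos: [0.5242, 0.192, 0.1516]
tool_rot: [0.001, 0.759, 0.651, 0.002]
contact_force: [-0.6, 0.7, 0.1]
gripper_width: 1.001
t 14.35 p [524.2 192.  151.6] yaw(x axis) 81.29 zax [ 0.004  0.001 -1.   ] F [-0.6  0.7  0.1] g 1.001
COMP x 95.1 y -0.8 z 151.6 yawerr 0.39 Fx 0.6 Fy 0.7 Fz 0.1
tool shift [-95.1  -1.4   1.4] az 0.39
```

```bash
python3 -m crank '[{"jaw":60,"x":-47.5,"y":-0.7,"z":0,"ax":0,"ay":0,"az":0.4},{"jaw":60,"x":-47.5,"y":-0.7,"z":0,"ax":0,"ay":0,"az":0},{"jaw":60,"x":0,"y":0,"z":0,"ax":0,"ay":0,"az":0},{"jaw":60,"x":0,"y":0,"z":0,"ax":0,"ay":0,"az":0}]'
python3 - <<'E'
from h import *
cs(); im,d,W=cloud('wrist'); np.savez('w5',im=im,d=d,W=W)
bar(W); dial_angles(im)
save('d5',np.hstack([im[:400,200:440],cv2.resize(face(im,W),(400,400))]))
E
```

```text
t: 14.85
eef_pos: [0.5069, 0.0985, 0.1499]
tool_rot: [0.0, 0.763, 0.647, 0.001]
contact_force: [-0.1, 0.9, -0.5]
gripper_width: 0.599
t 14.85 p [506.9  98.5 149.9] yaw(x axis) 80.59 zax [ 0.001  0.001 -1.   ] F [-0.1  0.9 -0.5] g 0.599
COMP x 0.0 y 1.5 z 149.9 yawerr -0.31 Fx 0.9 Fy 0.3 Fz -0.5
bar ((1.8378715515136719, 0.2026510238647461), (75.07215118408203, 28.68904685974121), 0.860625684261322) x -35.74139 39.346706 ztop 56.90276865568995 slope [2.52413629e-03 7.26657157e-03 5.67062663e+01]
plunger x 34.44903244074469
hub 308 296 needle -80.46353207167977 zero -80.08437032030639 diff zero-needle 0.37916175137337405
```

View pics/d5.png

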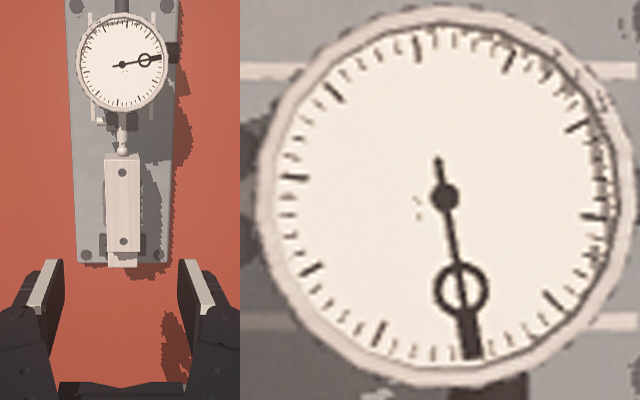

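The zero mark stands on the needle, 0.4° off, with the ring and mark on the needle at (465,330). Next I grip the master and lift it straight out.

```bash
python3 -m crank '[{"jaw":60,"x":0,"y":1.3,"z":50,"ax":0,"ay":0,"az":-0.3},{"jaw":60,"x":0,"y":0,"z":40,"ax":0,"ay":0,"az":0},{"jaw":60,"x":0,"y":0,"z":15,"ax":0,"ay":0,"az":0},{"jaw":60,"x":0,"y":0,"z":9,"ax":0,"ay":0,"az":0},{"jaw":60,"x":0,"y":0,"z":0,"ax":0,"ay":0,"az":0}]' 60
python3 -m crank '[{"jaw":0,"x":0,"y":0,"z":0,"ax":0,"ay":0,"az":0},{"jaw":0,"x":0,"y":0,"z":0,"ax":0,"ay":0,"az":0},{"jaw":0,"x":0,"y":0,"z":0,"ax":0,"ay":0,"az":0},{"jaw":0,"x":0,"y":0,"z":0,"ax":0,"ay":0,"az":0}]'
python3 - <<'E'
from h import *
cs()
E
```

```text
t: 15.52
eef_pos: [0.5083, 0.0983, 0.0357]
tool_rot: [0.0, 0.761, 0.649, 0.0]
contact_force: [-0.3, -0.1, 0.1]
gripper_width: 0.602
t: 16.02
eef_pos: [0.5087, 0.098, 0.0365]
tool_rot: [0.001, 0.761, 0.649, 0.001]
contact_force: [-0.6, 0.5, 6.6]
gripper_width: 0.325
t 16.02 p [508.7  98.   36.5] yaw(x axis) 80.88 zax [ 0.002  0.    -1.   ] F [-0.6  0.5  6.6] g 0.325
COMP x -0.2 y -0.4 z 36.5 yawerr -0.02 Fx 0.4 Fy 0.7 Fz 6.6
```

```bash
python3 -m crank '[{"jaw":0,"x":0,"y":0,"z":-8,"ax":0,"ay":0,"az":0},{"jaw":0,"x":0,"y":0,"z":-15,"ax":0,"ay":0,"az":0},{"jaw":0,"x":0,"y":0,"z":-40,"ax":0,"ay":0,"az":0},{"jaw":0,"x":0,"y":0,"z":-40,"ax":0,"ay":0,"az":0},{"jaw":0,"x":-45,"y":18.5,"z":0,"ax":0,"ay":0,"az":0},{"jaw":0,"x":-45,"y":18.5,"z":0,"ax":0,"ay":0,"az":0},{"jaw":0,"x":-45,"y":18.5,"z":0,"ax":0,"ay":0,"az":0},{"jaw":0,"x":-45,"y":18.5,"z":0,"ax":0,"ay":0,"az":0},{"jaw":0,"x":-45,"y":18.5,"z":0,"ax":0,"ay":0,"az":0},{"jaw":0,"x":-45,"y":18.5,"z":0,"ax":0,"ay":0,"az":0},{"jaw":0,"x":0,"y":0,"z":0,"ax":0,"ay":0,"az":0},{"jaw":0,"x":0,"y":0,"z":0,"ax":0,"ay":0,"az":0}]'
python3 - <<'E'
from h import *
cs(); to(579.5,-188.2,12,81.5)
E
```

```text
t: 17.52
eef_pos: [0.5744, -0.1861, 0.1388]
tool_rot: [-0.0, 0.761, 0.649, 0.0]
contact_force: [-0.3, 0.6, -2.4]
gripper_width: 0.323
t 17.52 p [ 574.4 -186.1  138.8] yaw(x axis) 80.88 zax [-0.     0.001 -1.   ] F [-0.3  0.6 -2.4] g 0.323
COMP x -270.4 y -110.1 z 138.8 yawerr -0.02 Fx 0.5 Fy 0.4 Fz -2.4
tool shift [ -1.3   5.4 126.8] az -0.62
```

```bash
python3 -m crank '[{"jaw":0,"x":-1.3,"y":5.4,"z":40,"ax":0,"ay":0,"az":-0.6},{"jaw":0,"x":0,"y":0,"z":45,"ax":0,"ay":0,"az":0},{"jaw":0,"x":0,"y":0,"z":25,"ax":0,"ay":0,"az":0},{"jaw":0,"x":0,"y":0,"z":14.5,"ax":0,"ay":0,"az":0},{"jaw":0,"x":0,"y":0,"z":0,"ax":0,"ay":0,"az":0},{"jaw":0,"x":0,"y":0,"z":0,"ax":0,"ay":0,"az":0}]'
python3 -m crank '[{"jaw":0,"x":0,"y":0,"z":2,"ax":0,"ay":0,"az":0},{"jaw":0,"x":0,"y":0,"z":0,"ax":0,"ay":0,"az":0}]'
python3 -m crank '[{"jaw":0,"x":0,"y":0,"z":1.5,"ax":0,"ay":0,"az":0},{"jaw":0,"x":0,"y":0,"z":0,"ax":0,"ay":0,"az":0}]'
```

```text
t: 18.27
eef_pos: [0.5809, -0.1883, 0.0151]
tool_rot: [0.001, 0.757, 0.653, 0.001]
contact_force: [-0.3, 0.9, -3.6]
gripper_width: 0.321
t: 18.52
eef_pos: [0.5801, -0.1887, 0.0123]
tool_rot: [0.0, 0.758, 0.653, 0.0]
contact_force: [-0.8, -0.2, -2.8]
gripper_width: 0.325
t: 18.77
eef_pos: [0.5797, -0.1886, 0.0101]
tool_rot: [-0.0, 0.758, 0.653, -0.0]
contact_force: [-0.1, -0.1, -3.6]
gripper_width: 0.321
```

```bash
python3 -m crank '[{"jaw":0,"x":0,"y":0,"z":1.5,"ax":0,"ay":0,"az":0},{"jaw":0,"x":0,"y":0,"z":0,"ax":0,"ay":0,"az":0}]'
python3 -m crank '[{"jaw":0,"x":0,"y":0,"z":1,"ax":0,"ay":0,"az":0},{"jaw":0,"x":0,"y":0,"z":0,"ax":0,"ay":0,"az":0}]'
```

```text
t: 19.02
eef_pos: [0.58, -0.1886, 0.009]
tool_rot: [0.0, 0.758, 0.653, 0.0]
contact_force: [-0.1, 0.1, 1.3]
gripper_width: 0.323
t: 19.27
eef_pos: [0.58, -0.1886, 0.0089]
tool_rot: [0.0, 0.758, 0.653, -0.0]
contact_force: [-4.2, 1.6, 9.7]
gripper_width: 0.322
```

Contact is felt, so I release, rise, and move above the test bar.

```bash
python3 -m crank '[{"jaw":60,"x":0,"y":0,"z":0,"ax":0,"ay":0,"az":0},{"jaw":60,"x":0,"y":0,"z":0,"ax":0,"ay":0,"az":0},{"jaw":60,"x":0,"y":0,"z":0,"ax":0,"ay":0,"az":0},{"jaw":60,"x":0,"y":0,"z":-20,"ax":0,"ay":0,"az":0},{"jaw":60,"x":0,"y":0,"z":-50,"ax":0,"ay":0,"az":0},{"jaw":60,"x":0,"y":0,"z":-50,"ax":0,"ay":0,"az":0},{"jaw":60,"x":0,"y":0,"z":-50,"ax":0,"ay":0,"az":0},{"jaw":60,"x":-43,"y":12,"z":0,"ax":0,"ay":0,"az":-10},{"jaw":60,"x":0,"y":0,"z":0,"ax":0,"ay":0,"az":-10},{"jaw":60,"x":0,"y":0,"z":0,"ax":0,"ay":0,"az":0},{"jaw":60,"x":0,"y":0,"z":0,"ax":0,"ay":0,"az":0}]'
python3 - <<'E'
from h import *
st(); im,d,W=cloud('wrist'); np.savez('w6',im=im,d=d,W=W); save('w6',im)
def rect(m):
    P=W[m][:,:2]*1e3; r=cv2.minAreaRect(P.astype(np.float32)); return np.round(r[0],1),np.round(r[1],1),round(r[2],1),len(P),np.median(W[m][:,2])
for n,x,y in [('spec',.5965,-.323),('master',.579,-.188)]:
    m=(np.hypot(W[...,0]-x,W[...,1]-y)<.055)&(abs(W[...,2]-.029)<.004)
    print(n,rect(m))
to(596.5,-322.8,10,101.5)
E
```

```text
t: 20.65
eef_pos: [0.5855, -0.2321, 0.1783]
tool_rot: [0.0, 0.634, 0.774, 0.0]
contact_force: [-0.1, 0.4, 0.0]
gripper_width: 0.605
t 20.65 p [ 585.5 -232.1  178.3] yaw(x axis) 101.37 zax [ 0.  0. -1.] F [-0.1  0.4  0. ] g 0.605
spec (array([ 596.4, -323. ]), array([24.6, 71.5]), 11.6, 1772, np.float64(0.029002690017266245))
master (array([ 579.9, -188.5]), array([69.9, 28.7]), 82.1, 2723, np.float64(0.02915721982178382))
tool shift [-91.2  -7.2 168.1] az -0.08
```

View pics/w6.png

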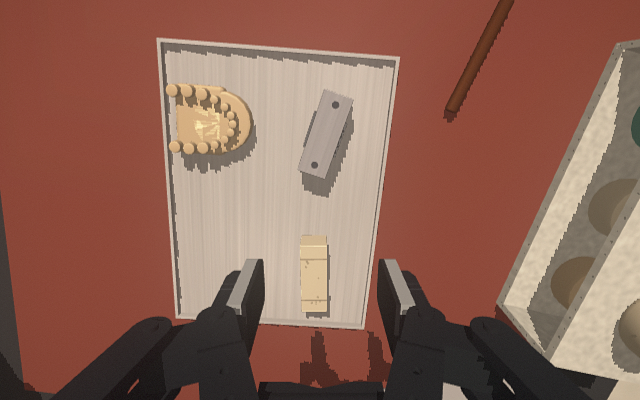

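The master lies flat in the tray at px (327,135) and the cast has not moved. The test bar is at (314,273). I go and grip it.

```bash
python3 -m crank '[{"jaw":60,"x":-45.5,"y":-3.6,"z":20,"ax":0,"ay":0,"az":0},{"jaw":48,"x":-45.5,"y":-3.6,"z":20,"ax":0,"ay":0,"az":-0.2},{"jaw":48,"x":0,"y":0,"z":45,"ax":0,"ay":0,"az":0},{"jaw":48,"x":0,"y":0,"z":40,"ax":0,"ay":0,"az":0},{"jaw":48,"x":0,"y":0,"z":18,"ax":0,"ay":0,"az":0},{"jaw":48,"x":0,"y":0,"z":0,"ax":0,"ay":0,"az":0},{"jaw":48,"x":0,"y":0,"z":0,"ax":0,"ay":0,"az":0}]' 40
python3 - <<'E'
from h import *
st(); to(596.4,-323,7,101.6)
E
```

```text
t: 21.58
eef_pos: [0.5979, -0.3237, 0.0366]
tool_rot: [0.001, 0.631, 0.775, 0.0]
contact_force: [0.3, -0.4, 0.1]
gripper_width: 0.476
t 21.57 p [ 597.9 -323.7   36.6] yaw(x axis) 101.7 zax [ 0.003 -0.001 -1.   ] F [ 0.3 -0.4  0.1] g 0.476
tool shift [ 1.  -1.4 29.6] az 0.1
```

```bash
python3 -m crank '[{"jaw":48,"x":1,"y":-1.4,"z":16,"ax":0,"ay":0,"az":0.1},{"jaw":48,"x":0,"y":0,"z":12.6,"ax":0,"ay":0,"az":0},{"jaw":48,"x":0,"y":0,"z":0,"ax":0,"ay":0,"az":0},{"jaw":48,"x":0,"y":0,"z":0,"ax":0,"ay":0,"az":0}]'
python3 -m crank '[{"jaw":0,"x":0,"y":0,"z":0,"ax":0,"ay":0,"az":0},{"jaw":0,"x":0,"y":0,"z":0,"ax":0,"ay":0,"az":0},{"jaw":0,"x":0,"y":0,"z":0,"ax":0,"ay":0,"az":0},{"jaw":0,"x":0,"y":0,"z":0,"ax":0,"ay":0,"az":0}]'
python3 - <<'E'
from h import *
st()
E
```

```text
t: 22.08
eef_pos: [0.5949, -0.3228, 0.006]
tool_rot: [-0.0, 0.632, 0.775, 0.0]
contact_force: [0.1, 0.4, -0.7]
gripper_width: 0.48
t: 22.58
eef_pos: [0.5955, -0.3229, 0.0067]
tool_rot: [0.001, 0.632, 0.775, 0.0]
contact_force: [-0.3, 1.0, 4.9]
gripper_width: 0.283
t 22.57 p [ 595.5 -322.9    6.7] yaw(x axis) 101.6 zax [ 0.001 -0.    -1.   ] F [-0.3  1.   4.9] g 0.283
```

```bash
python3 -m crank '[{"jaw":0,"x":0,"y":0,"z":-15,"ax":0,"ay":0,"az":0},{"jaw":0,"x":0,"y":0,"z":-35,"ax":0,"ay":0,"az":0},{"jaw":0,"x":0,"y":0,"z":-50,"ax":0,"ay":0,"az":0},{"jaw":0,"x":0,"y":0,"z":-45,"ax":0,"ay":0,"az":0},{"jaw":0,"x":52,"y":-0.4,"z":0,"ax":0,"ay":0,"az":0},{"jaw":0,"x":52,"y":-0.4,"z":0,"ax":0,"ay":0,"az":0},{"jaw":0,"x":52,"y":-0.4,"z":0,"ax":0,"ay":0,"az":0},{"jaw":0,"x":52,"y":-0.4,"z":0,"ax":0,"ay":0,"az":0},{"jaw":0,"x":52,"y":-0.4,"z":0,"ax":0,"ay":0,"az":0},{"jaw":0,"x":52,"y":-0.4,"z":0,"ax":0,"ay":0,"az":0},{"jaw":0,"x":52,"y":-0.4,"z":0,"ax":0,"ay":0,"az":0},{"jaw":0,"x":52,"y":-0.4,"z":0,"ax":0,"ay":0,"az":0}]'
python3 -m crank '[{"jaw":0,"x":0,"y":0,"z":0,"ax":0,"ay":0,"az":7},{"jaw":0,"x":0,"y":0,"z":0,"ax":0,"ay":0,"az":7},{"jaw":0,"x":0,"y":0,"z":0,"ax":0,"ay":0,"az":6.7},{"jaw":0,"x":0,"y":0,"z":0,"ax":0,"ay":0,"az":0},{"jaw":0,"x":0,"y":0,"z":0,"ax":0,"ay":0,"az":0}]'
python3 - <<'E'
from h import *
cs(); im,d,W=cloud('wrist'); np.savez('w7',im=im,d=d,W=W); p=pose()[0]
z=W[...,2];vv,uu=np.mgrid[:400,:640];dd=W[...,:2]-S
hsv=cv2.cvtColor(im,cv2.COLOR_RGB2HSV)
zt=p[2]+.022
m=(abs(z-zt)<.005)&(uu>270)&(uu<370)&(vv>190)
print(np.median(z[m]))
X=dd[m]@U*1e3;Y=dd[m]@N*1e3; k=abs(Y-np.median(Y))<11
print('bar x',X.min(),X.max(),'y',np.percentile(Y,[1,50,99]),'yaw',cv2.fitLine(np.stack([X[k],Y[k]],1).astype(np.float32),cv2.DIST_L2,0,.01,.01).ravel(),'slope',np.linalg.lstsq(np.c_[X,Y,np.ones(len(X))],z[m]*1e3,rcond=None)[0])
r,C=comp(W,(.5235,.1915)); print(C)
dial_angles(im)
to(*( (S*1e3-8.2*U)),58,80.9)
E
```

```text
t: 24.08
eef_pos: [0.5073, 0.0853, 0.1517]
tool_rot: [0.0, 0.632, 0.775, -0.0]
contact_force: [1.0, 0.1, -1.3]
gripper_width: 0.285
t: 24.7
eef_pos: [0.5079, 0.084, 0.1513]
tool_rot: [0.0, 0.76, 0.65, -0.0]
contact_force: [0.5, 0.9, -1.4]
gripper_width: 0.286
t 24.7 p [507.9  84.  151.3] yaw(x axis) 81.03 zax [-0. -0. -1.] F [ 0.5  0.9 -1.4] g 0.286
COMP x -14.2 y -1.8 z 151.3 yawerr 0.13 Fx 1.0 Fy -0.4 Fz -1.4
0.17374382744091552
bar x -51.109421607902384 20.902318995456163 y [-17.57400112  -1.78167478  13.96117364] yaw [ 9.99999821e-01  5.88460302e-04 -1.11265955e+01 -1.78632140e+00] slope [-6.08665064e-03  9.51782087e-04  1.73628588e+02]
((523.1367797851562, 191.871826171875), 29.166345596313477)
hub 301 298 needle 90.84692047446299 zero -79.97570401401293 diff zero-needle -170.82262448847592
tool shift [ 5.9 -1.9 93.3] az 0.1
```

```bash
python3 -m crank '[{"jaw":0,"x":6.6,"y":-1.8,"z":20,"ax":0,"ay":0,"az":0.1},{"jaw":0,"x":0,"y":0,"z":40,"ax":0,"ay":0,"az":0},{"jaw":0,"x":0,"y":0,"z":23,"ax":0,"ay":0,"az":0},{"jaw":0,"x":0,"y":0,"z":10,"ax":0,"ay":0,"az":0},{"jaw":0,"x":0,"y":0,"z":0,"ax":0,"ay":0,"az":0},{"jaw":0,"x":0,"y":0,"z":0,"ax":0,"ay":0,"az":0}]'
python3 - <<'E'
from h import *
cs()
E
```

```text
t: 25.5
eef_pos: [0.5082, 0.0911, 0.0591]
tool_rot: [0.0, 0.761, 0.648, 0.001]
contact_force: [1.1, -0.1, -0.8]
gripper_width: 0.284
t 25.5 p [508.2  91.1  59.1] yaw(x axis) 80.81 zax [ 0.002  0.    -1.   ] F [ 1.1 -0.1 -0.8] g 0.284
COMP x -7.1 y -0.9 z 59.1 yawerr -0.09 Fx 0.1 Fy -1.1 Fz -0.8
```

```bash
python3 -m crank '[{"jaw":0,"x":-0.3,"y":-0.7,"z":6,"ax":0,"ay":0,"az":0},{"jaw":0,"x":0,"y":0,"z":5.8,"ax":0,"ay":0,"az":0},{"jaw":0,"x":0,"y":0,"z":0,"ax":0,"ay":0,"az":0},{"jaw":0,"x":0,"y":0,"z":0,"ax":0,"ay":0,"az":0}]'
python3 - <<'E'
from h import *
cs()
E
```

```text
t: 26.0
eef_pos: [0.5066, 0.0907, 0.0463]
tool_rot: [-0.0, 0.762, 0.648, -0.0]
contact_force: [0.7, -0.3, -0.9]
gripper_width: 0.286
t 26.0 p [506.6  90.7  46.3] yaw(x axis) 80.8 zax [-0.  0. -1.] F [ 0.7 -0.3 -0.9] g 0.286
COMP x -7.7 y 0.5 z 46.3 yawerr -0.10 Fx -0.2 Fy -0.8 Fz -0.9
```

Now I push the plunger back by about 10.5 mm, to TCP x = +2.8.

```bash
python3 -m crank '[{"jaw":0,"x":2.5,"y":0.4,"z":0,"ax":0,"ay":0,"az":-0.1},{"jaw":0,"x":2.5,"y":0,"z":0,"ax":0,"ay":0,"az":0},{"jaw":0,"x":2.5,"y":0,"z":0,"ax":0,"ay":0,"az":0},{"jaw":0,"x":2.5,"y":0,"z":0,"ax":0,"ay":0,"az":0},{"jaw":0,"x":0,"y":0,"z":0,"ax":0,"ay":0,"az":0},{"jaw":0,"x":0,"y":0,"z":0,"ax":0,"ay":0,"az":0}]'
python3 - <<'E'
from h import *
cs()
E
```

```text
t: 26.75
eef_pos: [0.5087, 0.1002, 0.0463]
tool_rot: [0.0, 0.761, 0.649, -0.0]
contact_force: [-0.3, -3.7, 0.6]
gripper_width: 0.285
t 26.75 p [508.7 100.2  46.3] yaw(x axis) 80.88 zax [ 0. -0. -1.] F [-0.3 -3.7  0.6] g 0.285
COMP x 2.0 y 0.0 z 46.3 yawerr -0.02 Fx -3.7 Fy -0.2 Fz 0.6
```

```bash
python3 -m crank '[{"jaw":0,"x":0.8,"y":0,"z":0,"ax":0,"ay":0,"az":0},{"jaw":0,"x":0,"y":0,"z":0,"ax":0,"ay":0,"az":0}]'
python3 - <<'E'
from h import *
cs(); im,d,W=cloud('wrist'); dial_angles(im); save('w8',im)
E
```

```text
t: 27.0
eef_pos: [0.5088, 0.1012, 0.0463]
tool_rot: [0.0, 0.761, 0.649, 0.0]
contact_force: [0.6, -3.9, 0.4]
gripper_width: 0.286
t 27.0 p [508.8 101.2  46.3] yaw(x axis) 80.89 zax [ 0. -0. -1.] F [ 0.6 -3.9  0.4] g 0.286
COMP x 3.0 y 0.0 z 46.3 yawerr -0.01 Fx -3.8 Fy -1.2 Fz 0.4
hub 299 300 needle -176.82673354452658 zero 6.445809703843736 diff zero-needle -176.7274567516297
```

View pics/w8.png

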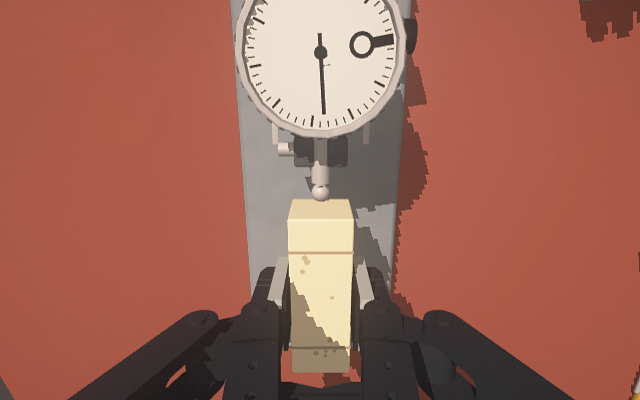

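The needle at (323,113) stands 97° past the zero at (392,40). That puts the plunger 2.7 mm beyond the master, so the bar's far end is 1.7 mm clear of the anvil. I lower it.

```bash
python3 -m crank '[{"jaw":0,"x":0,"y":0,"z":3,"ax":0,"ay":0,"az":0},{"jaw":0,"x":0,"y":0,"z":3,"ax":0,"ay":0,"az":0},{"jaw":0,"x":0,"y":0,"z":3,"ax":0,"ay":0,"az":0},{"jaw":0,"x":0,"y":0,"z":0.5,"ax":0,"ay":0,"az":0},{"jaw":0,"x":0,"y":0,"z":0,"ax":0,"ay":0,"az":0}]'
python3 -m crank '[{"jaw":0,"x":0,"y":0,"z":0.8,"ax":0,"ay":0,"az":0},{"jaw":0,"x":0,"y":0,"z":0,"ax":0,"ay":0,"az":0}]'
python3 -m crank '[{"jaw":0,"x":0,"y":0,"z":0.8,"ax":0,"ay":0,"az":0},{"jaw":0,"x":0,"y":0,"z":0,"ax":0,"ay":0,"az":0}]'
```

```text
t: 27.68
eef_pos: [0.5084, 0.101, 0.0364]
tool_rot: [-0.0, 0.761, 0.649, -0.0]
contact_force: [0.7, -3.9, -4.0]
gripper_width: 0.281
t: 27.92
eef_pos: [0.5086, 0.1014, 0.036]
tool_rot: [-0.0, 0.761, 0.649, -0.0]
contact_force: [-0.4, -3.6, -0.4]
gripper_width: 0.286
t: 28.18
eef_pos: [0.5088, 0.1013, 0.0353]
tool_rot: [0.0, 0.761, 0.649, 0.0]
contact_force: [-0.2, -4.1, -0.3]
gripper_width: 0.282
```

```bash
python3 -m crank '[{"jaw":0,"x":0,"y":0,"z":0.7,"ax":0,"ay":0,"az":0},{"jaw":0,"x":0,"y":0,"z":0,"ax":0,"ay":0,"az":0}]'
python3 -m crank '[{"jaw":0,"x":0,"y":0,"z":0.6,"ax":0,"ay":0,"az":0},{"jaw":0,"x":0,"y":0,"z":0,"ax":0,"ay":0,"az":0}]'
```

```text
t: 28.42
eef_pos: [0.5088, 0.1013, 0.0345]
tool_rot: [0.0, 0.761, 0.649, 0.0]
contact_force: [-0.8, -4.1, 0.8]
gripper_width: 0.281
t: 28.68
eef_pos: [0.5088, 0.1014, 0.0343]
tool_rot: [0.0, 0.761, 0.649, 0.0]
contact_force: [-2.8, -3.2, 5.6]
gripper_width: 0.281
```

```bash
python3 -m crank '[{"jaw":0,"x":0,"y":0,"z":0.4,"ax":0,"ay":0,"az":0},{"jaw":0,"x":0,"y":0,"z":0,"ax":0,"ay":0,"az":0}]'
python3 -m crank '[{"jaw":60,"x":0,"y":0,"z":0,"ax":0,"ay":0,"az":0},{"jaw":60,"x":0,"y":0,"z":0,"ax":0,"ay":0,"az":0},{"jaw":60,"x":0,"y":0,"z":0,"ax":0,"ay":0,"az":0},{"jaw":60,"x":0,"y":0,"z":-20,"ax":0,"ay":0,"az":0},{"jaw":60,"x":0,"y":0,"z":-40,"ax":0,"ay":0,"az":0},{"jaw":60,"x":0,"y":0,"z":-40,"ax":0,"ay":0,"az":0},{"jaw":60,"x":-2,"y":0,"z":-16,"ax":0,"ay":0,"az":0},{"jaw":60,"x":0,"y":0,"z":0,"ax":0,"ay":0,"az":0},{"jaw":60,"x":0,"y":0,"z":0,"ax":0,"ay":0,"az":0}]'
python3 - <<'E'
from h import *
cs(); im,d,W=cloud('wrist'); bar(W); dial_angles(im)
save('d9',np.hstack([im[:400,200:440],cv2.resize(face(im,W),(400,400))]))
c,_,V=cloud('top'); T=np.load('top0.npz')
def rect(W,m):
    P=W[m][:,:2]*1e3; r=cv2.minAreaRect(P.astype(np.float32)); return np.round(r[0],1),np.round(r[1],1),round(r[2],1),len(P),np.median(W[m][:,2])
m=(np.hypot(V[...,0]-.579,V[...,1]+.188)<.055)&(V[...,2]>.02); print('master',rect(V,m))
E
```

```text
t: 28.92
eef_pos: [0.5088, 0.1013, 0.0343]
tool_rot: [0.0, 0.761, 0.649, -0.0]
contact_force: [-3.0, -5.4, 10.2]
gripper_width: 0.281
t: 30.05
eef_pos: [0.5075, 0.099, 0.1481]
tool_rot: [-0.001, 0.761, 0.649, -0.001]
contact_force: [-0.6, 0.0, -0.7]
gripper_width: 0.6
t 30.05 p [507.5  99.  148.1] yaw(x axis) 80.9 zax [-0.002 -0.001 -1.   ] F [-0.6  0.  -0.7] g 0.6
COMP x 0.6 y 1.0 z 148.1 yawerr -0.00 Fx -0.1 Fy 0.6 Fz -0.7
bar ((3.0431137084960938, 0.14028549194335938), (76.71174621582031, 25.074857711791992), 0.030093085020780563) x -35.318626 41.39861 ztop 57.047596861433334 slope [3.38501349e-03 3.96594707e-03 5.69967098e+01]
plunger x 35.332900902036585
hub 300 296 needle -111.88003846304798 zero -79.96458456705886 diff zero-needle 31.915453895989117
master (array([ 580. , -187.9]), array([69.6, 29. ]), 81.1, 218, np.float64(0.028842814912056293))
```

View pics/d9.png

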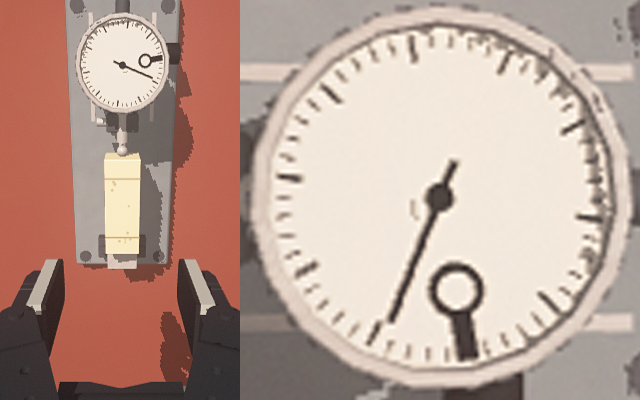

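The test bar is seated, its top at 57.0 mm like the master's. The needle at (391,322) is 32° (0.56 rad) past the zero at (467,340), which is within tolerance, so I hand in.

```bash
python3 -c "
from station import ticket; print(ticket.hand_in())"
```

```text
the job is handed in; nothing more can be done
None
```

The whole job was done and handed in at about 30 s of the 72 s allowed. I seated the master, turned the bezel about 34° to the needle, laid the master back in the tray, and seated the stone bar by feel.

**Last checks:**
- **Zero:** it came out 0.4° off the needle with the master seated, and has not moved since.
- **Test bar:** it is seated level and square. Its top reads 57.0 mm; the master's read 56.9 mm when seated.
- **Needle:** it stands 0.56 rad past zero, inside the 0.63 ± 0.27 rad band but slightly low.
- **Master:** it lies flat in the tray where it started.
- **Forces:** lowering the stone bar onto the bed, the wrist force read about 10 N at most, and about 16 N with the master. The gripper is clear of everything.

**Disagreed or not checked:**
- **Camera fit:** the fitted outline of a seated bar came out too long (73–77 mm) because the plunger was included in it. I judged position along the axis from the needle and the anvil end instead.
- **Camera heights:** they read about 0.5 to 1.5 mm off in places, so I found the bed by touch.
- **Other objects:** I did not measure whether they moved. The cast looked in place in the wrist pictures, and I felt no unexpected contact.

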